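# Tighten the red cell to the wrench's click

### The job

The red-capped pressure cell is ready to be closed: turn the torque wrench that sits on its screw clockwise (seen from above) until it clicks, that is, its handle breaks over and swings out from under the yellow pointer on its head; then stop at once, well before the end of the break-over travel, and let go, leaving the screw home. Leave the blue-capped cell and its wrench alone.

Things in the scene. Friction and masses are not known exactly. Their poses are not given: they have to be found in the camera images.
- red_grip (a point): Torque wrench on the red-capped cell (bolted down, 96 mm square foot, cap 82 mm across). Wrench 235 mm long, level, already on the cell's upright central screw, stays on it. Point: middle of its black round rubber grip (94 mm long, 26 mm thick), 82 mm above the bench, free below. x axis: along the handle to the screw, whose axis, about which it all turns, is 160 mm away along +x.
- red_screw (a joint): Turn of the red cell's screw and wrench (rad), growing clockwise seen from above: 0 is home, at a firm stop; it starts 0.12 to 0.45 short of home (negative). Turning it takes about 0.35 N m (2 to 3 N at the grip); it stays where it is left.
- red_click (a joint): Break-over of the red wrench (rad): angle of its handle clockwise from the yellow pointer on its head (which turns with the screw), about the same axis; 0 while in line. With the screw home it breaks over at about 1.65 N m (10 N at the grip), eases to half by 0.2, and stays as left. End of travel 0.4; broken over from 0.06, overrun above 0.3.
- blue_grip (a point): Middle of the rubber grip of the like wrench on the second, blue-capped cell, 82 mm above the bench, x axis along the handle to its screw. Not to be moved.

How it is judged:
At the end, for the whole second after the job is handed in: The red cell's screw is home (within 0.06 rad), its wrench has broken over (handle 0.06 to 0.30 rad past its pointer) and is at rest, and the blue cell's wrench has not been moved by 20 mm or more (value of joint red_screw above -0.06 rad and value of joint red_click between 0.06 and 0.3 rad and velocity of joint red_click below 0.05 rad/s and distance of blue_grip from where it was at the start of the episode below 0.02 m); the robot touches nothing.
It fails at once if the red cell's wrench is pushed on after the click, over 0.30 rad past its pointer (value of joint red_click above 0.3 rad).
It fails at once if the blue cell's wrench is moved by more than 20 mm (distance of blue_grip from where it was at the start of the episode above 0.02 m).
It also fails if it takes over 38 s, if anything falls off the work surface, if the arm or the gripper's body presses on something with over 40 N, if the wrist force passes 120 N, or if a joint passes its speed limit or range.

### The arm

A 6-joint arm with a two-finger parallel gripper is mounted at the origin on a cart in front of the work surface, level with it; the furniture and walls round the work are solid. World frame = base frame: x ahead of the robot, y to its left, z up, the work surface at z = 0. Lengths are in m, angles in rad, forces in N, time in s.
With the tool pointing down it reaches from about 0.25 to 0.775 m from the base axis. Payload 4 kg.
Tool frame: the origin (TCP) lies on the centre line of the jaws, within the pads' length; the fingertips stand 8 mm ahead of it and the grasp point (between the pads) lies 11 mm behind it; y points along the fingers, x is the direction in which the jaws open and shut, and the axes are right-handed (so a half turn about y gives the same grasp; the last joint's range is limited). The gripper opens to 94 mm and grips with 3 to 60 N. Pads are 16 mm wide; open, the fingers measure 119 mm over their backs; the gripper's body (75 mm by 177 mm) begins 78 mm behind the grasp point.
Start: joints at [1.132, 0.087, 1.371, -0, 1.684, -0.103], TCP at [0.181, 0.519, 0.191] pointing down, gripper open.
Joint ranges: [-3.1, 3.1], [-0.76, 2.03], [0.27, 2.55], [-1.08, 4.22], [0.17, 2.65], [-2.57, 2.57]. Speed limits (rad/s): [2.79, 2.79, 3.14, 3.14, 3.14, 3.14].

### API

Orientations are given as [roll, pitch, yaw] about the fixed x, y, z axes, in that order (R = Rz(yaw) Ry(pitch) Rx(roll)).
In Python, from bench import robot gives the robot as it stands.
- The arm moves only by the tool step_arm, never from a script. Its argument "commands" is a list of rows, each an object with "xyz": the shift along the world's x, y, z in m, a list of three; "twist": the turn, a rotation vector about the world's x, y, z in degrees, a list of three. In form: [{"xyz": [tx, ty, tz], "twist": [ax, ay, az]}, ...]. A call has 1 to 12 rows; each row is the pose to reach, as a shift and turn from the pose commanded when the call began; what a row does not reach only later rows make up. A row lasts 1/12 s, in which the tool goes at most 41.7 mm and 7.16 degrees, less where a joint would pass 70% of its speed; a pose out of reach is approached as far as the arm can. A call with a gripper value outside its range is refused whole. "fingers" is the closure in counts, from 0 (fully open) to 255 (shut), set as the call begins (left out, the last holds). The fingers move at their own pace and stop on an object; the grip force is fixed at half the most. Time passes only in rows, so rows that repeat a pose let the fingers close. It gives the time, the measured TCP pose, the force and the opening at its end, in the units of the state.
- robot.get_obs(): the state, without advancing time (a new reading comes with each control period).
- robot.snapshot(name): name is "side" or "top" or "wrist"; returns (picture, depth): 384x512x3 uint8, red, green, blue; 384x512 float32, m along the optical axis (not along the pixel's ray), 0 where there is no reading.
- robot.camera_info(name): a dict with "fx", "fy", "cx", "cy" (pixels), "R" (3x3) and "t" (3): a world point X has camera coordinates R X + t. Camera axes: x right, y down, z forward; pixel columns grow to the right and rows downward; lengths in m; the calibration is good to about 2 mm. A picture is of the moment at which its call begins: read the wrist's pose just before it. camera_info takes no time and is no camera call; for the wrist camera it gives the pose at the moment of the call.
- robot.close_job(): hands the job in, once; it reports no verdict.
The state is a dict: "time": time; "joint_positions": joint angles; "qvel": joint speeds; "joint_torque": joint torques, N m; "tool_pos": TCP position; "ee_rot": TCP orientation; "wrist_force": force on the tool from outside, world axes, zero at the start; "wrist_torque": the same for the moment, N m; "width": finger opening in m.
Only numpy, scipy, OpenCV 4.12 (cv2) and the standard library are available. Lean on these libraries where they do the work, as an engineer would, in place of code of your own. Each camera call takes 0.05 s, during which the arm holds its last target.

## Working session

There is one attempt and no reset: what is moved stays moved. The work goes in short steps, Python scripts to look and compute and a tool call to move; the robot and the scene stay as the last step left them, time stands still between calls to the robot, and variables do not carry over. Pictures are saved under pics/ and viewed, and the job is handed in when it is done.

Besides the shell and the picture viewer there is one more tool, called after ">>>" as name(argument=value, ...), one argument or row to a line, values as JSON. step_arm: Moves the arm, as the interface text tells. Its arguments: {"type":"object","properties":{"commands":{"type":"array"},"fingers":{"type":"number"}},"required":["commands"]}

```bash
mkdir -p pics; python3 - <<'E'
from bench import robot
import cv2,numpy as np
o=robot.get_obs();print({k:np.round(v,3) for k,v in o.items()})
for n in("top","side"):
    c=robot.camera_info(n);p,d=robot.snapshot(n)
    np.savez(f"{n}0.npz",p=p,d=d,**c)
    cv2.imwrite(f"pics/{n}0.png",p[:,:,::-1]);print(n,c)
E
```

```text
{'time': np.float64(0.0), 'joint_positions': array([ 1.132,  0.088,  1.372, -0.   ,  1.684, -0.103]), 'qvel': array([-0.   , -0.001,  0.001, -0.001,  0.   , -0.001]), 'joint_torque': array([ 0.0000e+00, -3.4018e+01, -3.0243e+01,  7.2000e-02,  3.3000e-02,
       -0.0000e+00]), 'tool_pos': array([0.181, 0.519, 0.19 ]), 'ee_rot': array([-1.571,  0.002,  1.235]), 'wrist_force': array([-0.535, -0.096, -0.112]), 'wrist_torque': array([ 0.009, -0.017,  0.028]), 'width': np.float64(0.094)}
top {'fx': 427.9346629693467, 'fy': 427.9346629693467, 'cx': 258.07238731423695, 'cy': 198.11429880201612, 'R': array([[-0.01323289, -0.99943703, -0.0308304 ],
       [-0.99073314,  0.01727346, -0.13471999],
       [ 0.13517669,  0.02876196, -0.99040396]]), 't': array([-0.1859767 ,  0.56820824,  1.01482338])}
side {'fx': 455.1483783162747, 'fy': 455.1483783162747, 'cx': 249.21667380433246, 'cy': 187.71679065220425, 'R': array([[-0.99928735, -0.03142187,  0.02091552],
       [-0.03421225,  0.51986628, -0.85356228],
       [ 0.01594725, -0.85366956, -0.52057081]]), 't': array([0.52270245, 0.24357911, 0.70420311])}
```

View pics/top0.png

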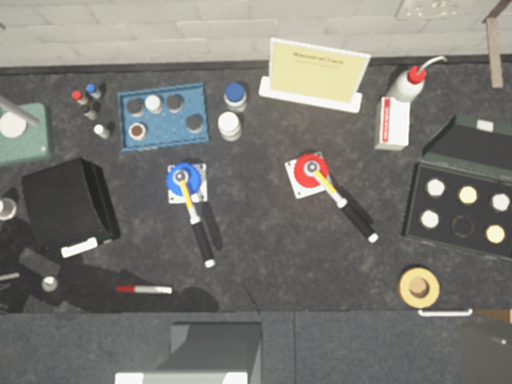

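View pics/side0.png

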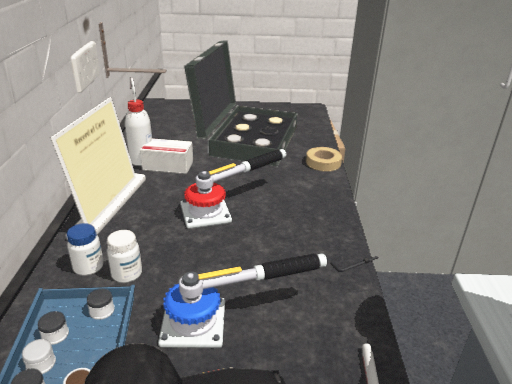

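```bash
cat > h.py <<'E'
import numpy as np,cv2
def atz(c,u,v,z):
    R=c['R'];t=c['t'];r=np.array([(u-c['cx'])/c['fx'],(v-c['cy'])/c['fy'],1.])
    C=-R.T@t;d=R.T@r;return C+d*(z-C[2])/d[2]
def proj(c,X):
    x=c['R']@np.array(X)+c['t'];return x[0]/x[2]*c['fx']+c['cx'],x[1]/x[2]*c['fy']+c['cy']
E
python3 - <<'E'
from h import *
f=np.load('top0.npz');p=f['p'][:,:,::-1]
cv2.imwrite('pics/topz.png',cv2.resize(p[140:250,275:395],None,fx=5,fy=5,interpolation=cv2.INTER_CUBIC))
f=np.load('side0.npz');p=f['p'][:,:,::-1]
cv2.imwrite('pics/sidez.png',cv2.resize(p[140:230,175:295],None,fx=6,fy=6,interpolation=cv2.INTER_CUBIC))
E
```

```text
(no output)
```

View pics/topz.png

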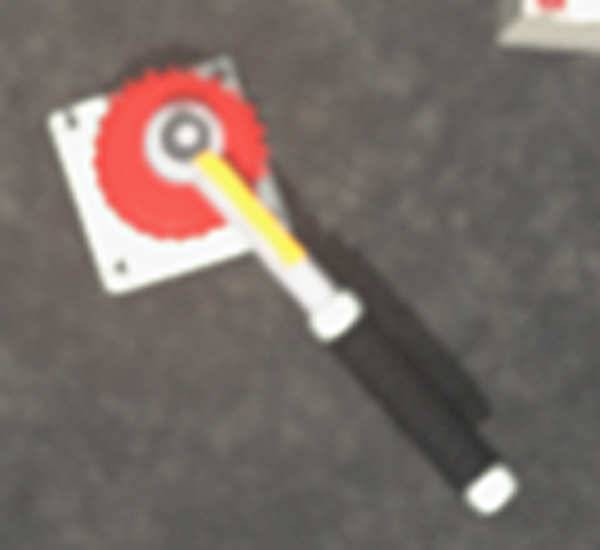

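View pics/sidez.png

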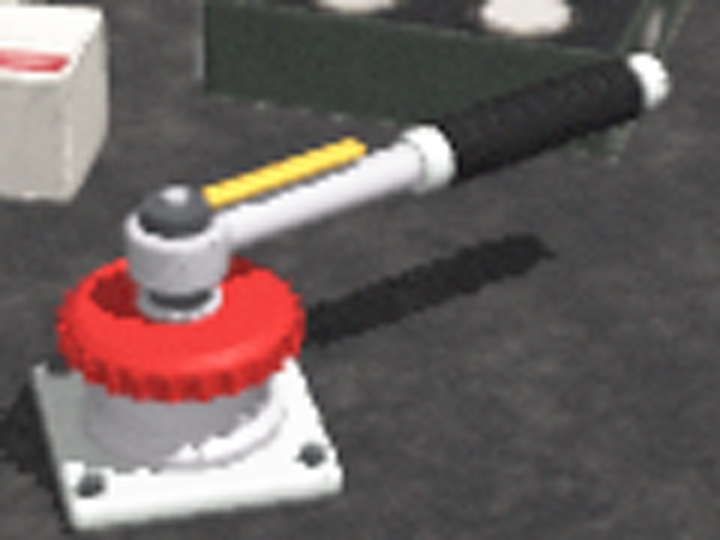

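```bash
python3 - <<'E'
from h import *
c=np.load('top0.npz')
for cr,z in(((187,135),.11),((340,325),.082),((478,475),.082),((407,400),.082)):
    u,v=275+(cr[0]-2)/5,140+(cr[1]-2)/5
    P=atz(c,u,v,z);d=c['d'][int(round(v)),int(round(u))]
    r=np.array([(u-c['cx'])/c['fx']*d,(v-c['cy'])/c['fy']*d,d]);print(u,v,P,c['R'].T@(r-c['t']))
s=np.load('side0.npz')
for cr,z in(((178,195),.11),((448,152),.082),((638,82),.082)):
    P=atz(s,175+(cr[0]-2.5)/6,140+(cr[1]-2.5)/6,z);print('side',P)
E
```

```text
312.0 166.6 [ 0.62589715 -0.32148557  0.11      ] [ 0.62717357 -0.32209425  0.10391451]
342.6 204.6 [ 0.5403031 -0.3924832  0.082    ] [ 0.53882411 -0.3903645   0.0945637 ]
370.2 234.6 [ 0.46978922 -0.4528282   0.082     ] [ 0.46921764 -0.45002549  0.09422012]
356.0 219.6 [ 0.50486005 -0.42190853  0.082     ] [ 0.50407413 -0.42000985  0.09157756]
side [ 0.62594527 -0.3074875   0.11      ]
side [ 0.53715931 -0.39567283  0.082     ]
side [ 0.46532997 -0.45763121  0.082     ]
```

>>> step_arm(
  commands=[
    {"xyz":[0.04,-0.04,0.02],"twist":[0,0,-7]},
    {"xyz":[0.07,-0.08,0.03],"twist":[0,0,-14]},
    {"xyz":[0.09,-0.12,0.03],"twist":[0,0,-21]},
    {"xyz":[0.11,-0.16,0.03],"twist":[0,0,-28]},
    {"xyz":[0.13,-0.2,0.03],"twist":[0,0,-35]},
    {"xyz":[0.14,-0.24,0.03],"twist":[0,0,-42]},
    {"xyz":[0.16,-0.28,0.03],"twist":[0,0,-49]},
    {"xyz":[0.17,-0.32,0.03],"twist":[0,0,-56]},
    {"xyz":[0.18,-0.36,0.03],"twist":[0,0,-63]},
    {"xyz":[0.19,-0.4,0.03],"twist":[0,0,-70]},
    {"xyz":[0.2,-0.44,0.03],"twist":[0,0,-77]},
    {"xyz":[0.21,-0.48,0.03],"twist":[0,0,-84]},
  ],
)

```text
time: 1.1
tool_pos: [0.3824, 0.0713, 0.2207]
ee_rot: [-1.571, -0.0, -0.237]
wrist_force: [0.3, 0.5, -0.5]
width: 0.0938
```

>>> step_arm(
  commands=[
    {"xyz":[0.01,-0.04,0],"twist":[0,0,-5]},
    {"xyz":[0.02,-0.08,0],"twist":[0,0,-10]},
    {"xyz":[0.03,-0.12,0],"twist":[0,0,-15]},
    {"xyz":[0.04,-0.16,0],"twist":[0,0,-20]},
    {"xyz":[0.05,-0.2,0],"twist":[0,0,-25]},
    {"xyz":[0.06,-0.24,0],"twist":[0,0,-30]},
    {"xyz":[0.07,-0.28,0],"twist":[0,0,-36.6]},
    {"xyz":[0.08,-0.32,0],"twist":[0,0,-36.6]},
    {"xyz":[0.09,-0.36,0],"twist":[0,0,-36.6]},
    {"xyz":[0.1,-0.4,0],"twist":[0,0,-36.6]},
    {"xyz":[0.11,-0.44,0],"twist":[0,0,-36.6]},
    {"xyz":[0.113,-0.463,-0.01],"twist":[0,0,-36.6]},
  ],
)

```text
time: 2.1
tool_pos: [0.4962, -0.3943, 0.2111]
ee_rot: [-1.571, -0.003, -0.872]
wrist_force: [-0.4, 0.7, -0.5]
width: 0.0938
```

>>> step_arm(
  commands=[
    {"xyz":[0,0,0],"twist":[0,0,0]},
    {"xyz":[0,0,0],"twist":[0,0,0]},
    {"xyz":[0,0,0],"twist":[0,0,0]},
  ],
)

```text
time: 2.35
tool_pos: [0.4955, -0.3889, 0.2106]
ee_rot: [-1.57, 0.002, -0.87]
wrist_force: [-0.0, 0.1, -0.3]
width: 0.0938
```

```bash
python3 - <<'E'
from bench import robot
from h import *
o=robot.get_obs();print({k:np.round(v,3) for k,v in o.items()})
for n in("wrist","top"):
    c=robot.camera_info(n);p,d=robot.snapshot(n)
    np.savez(f"{n}1.npz",p=p,d=d,**c)
    cv2.imwrite(f"pics/{n}1.png",p[:,:,::-1])
c=np.load('wrist1.npz');print({k:c[k] for k in('R','t','fx')})
for X in((.626,-.321,.11),(.504,-.424,.095)):print(proj(c,X))
E
```

```text
{'time': np.float64(2.35), 'joint_positions': array([-7.560e-01,  2.660e-01,  1.126e+00,  1.000e-03,  1.751e+00,
        1.140e-01]), 'qvel': array([ 0.018, -0.033, -0.001,  0.001, -0.004, -0.002]), 'joint_torque': array([-7.6100e-01, -4.0278e+01, -3.0007e+01,  2.3000e-02, -2.6000e-02,
        1.0000e-03]), 'tool_pos': array([ 0.495, -0.389,  0.211]), 'ee_rot': array([-1.57 ,  0.002, -0.87 ]), 'wrist_force': array([-0.047,  0.087, -0.333]), 'wrist_torque': array([-0.032,  0.052,  0.026]), 'width': np.float64(0.094)}
{'R': array([[ 0.64534864, -0.76388492, -0.00222602],
       [-0.73259445, -0.61973396,  0.28148744],
       [-0.21640355, -0.18002677, -0.95956233]]), 't': array([-0.61656771,  0.08576294,  0.44823824]), 'fx': array(345.7205861)}
(np.float64(303.36221322540183), np.float64(5.8300107497556155))
(np.float64(295.6132780577386), np.float64(198.75197467723947))
```

View pics/wrist1.png

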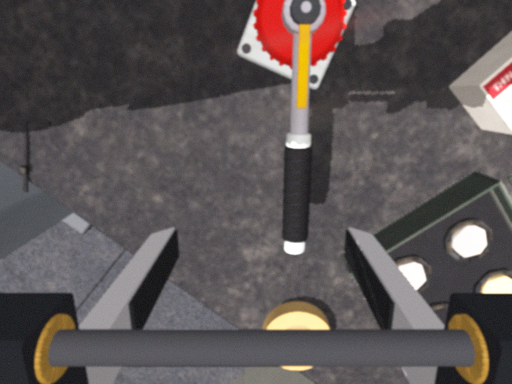

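```bash
python3 - <<'E'
from h import *
for n in('top0','side0'):
    c=np.load(n+'.npz');d=c['d'];v,u=np.mgrid[0:384,0:512]
    P=np.stack([(u-c['cx'])/c['fx']*d,(v-c['cy'])/c['fy']*d,d],-1)-c['t'];W=P@c['R']
    cx,cy=.504,-.424
    e=np.array([.645,-.764]);h=np.array([.764,.645])
    a=(W[...,0]-cx)*e[0]+(W[...,1]-cy)*e[1];b=(W[...,0]-cx)*h[0]+(W[...,1]-cy)*h[1]
    for a0 in np.arange(-.12,.2,.02):
        m=(d>0)&(abs(a-a0-.01)<.01)&(abs(b)<.06)
        print(n,round(a0,2),m.sum(),W[...,2][m].max().round(3) if m.any() else None)
# angle from wrist image
c=np.load('wrist1.npz')
A=atz(c,304,9,.11);B=atz(c,298,140,.082);D=atz(c,295,243,.082);G=atz(c,297,192,.082)
print(A,B,D,G,np.arctan2(*(B-D)[[1,0]]),np.arctan2(*(A-G)[[1,0]]),np.hypot(*(A-G)[:2]))
E
```

```text
top0 -0.12 395 0.006
top0 -0.1 388 0.005
top0 -0.08 388 0.008
top0 -0.06 393 0.007
top0 -0.04 385 0.007
top0 -0.02 725 0.1
top0 0.0 299 0.099
top0 0.02 164 0.007
top0 0.04 377 0.006
top0 0.06 382 0.005
top0 0.08 375 0.005
top0 0.1 375 0.007
top0 0.12 404 0.053
top0 0.14 416 0.054
top0 0.16 418 0.055
top0 0.18 424 0.053
side0 -0.12 283 0.002
side0 -0.1 264 0.003
side0 -0.08 253 0.003
side0 -0.06 254 0.003
side0 -0.04 234 0.002
side0 -0.02 654 0.096
side0 0.0 278 0.096
side0 0.02 215 0.002
side0 0.04 204 0.003
side0 0.06 210 0.004
side0 0.08 170 0.004
side0 0.1 15 0.001
side0 0.12 98 0.053
side0 0.14 226 0.051
side0 0.16 294 0.051
side0 0.18 273 0.051
[ 0.62469058 -0.32284621  0.11      ] [ 0.54591733 -0.39112943  0.082     ] [ 0.46621399 -0.4585798   0.082     ] [ 0.50774252 -0.42409058  0.082     ] 0.7023232906166017 0.7135502795254138 0.154684431765169
```

>>> step_arm(
  commands=[
    {"xyz":[0.009,-0.035,0],"twist":[0,0,0]},
    {"xyz":[0.009,-0.035,-0.03],"twist":[0,0,0]},
    {"xyz":[0.009,-0.035,-0.055],"twist":[0,0,0]},
    {"xyz":[0.009,-0.035,-0.08],"twist":[0,0,0]},
    {"xyz":[0.009,-0.035,-0.105],"twist":[0,0,0]},
    {"xyz":[0.009,-0.035,-0.125],"twist":[0,0,0]},
    {"xyz":[0.009,-0.035,-0.14],"twist":[0,0,0]},
    {"xyz":[0.009,-0.035,-0.14],"twist":[0,0,0]},
    {"xyz":[0.009,-0.035,-0.14],"twist":[0,0,0]},
  ],
)

```text
time: 3.2
tool_pos: [0.5047, -0.4234, 0.0712]
ee_rot: [-1.571, 0.001, -0.868]
wrist_force: [-0.3, 0.1, 0.6]
width: 0.094
```

```bash
python3 - <<'E'
from bench import robot
from h import *
c=robot.camera_info("wrist");p,d=robot.snapshot("wrist")
cv2.imwrite("pics/wrist2.png",p[:,:,::-1])
E
```

```text
(no output)
```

View pics/wrist2.png

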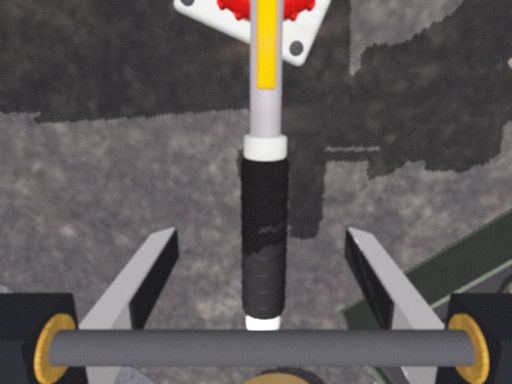

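>>> step_arm(
  commands=[
    {"xyz":[0,0,0],"twist":[0,0,0]},
    {"xyz":[0,0,0],"twist":[0,0,0]},
    {"xyz":[0,0,0],"twist":[0,0,0]},
    {"xyz":[0,0,0],"twist":[0,0,0]},
    {"xyz":[0,0,0],"twist":[0,0,0]},
    {"xyz":[0,0,0],"twist":[0,0,0]},
    {"xyz":[0,0,0],"twist":[0,0,0]},
    {"xyz":[0,0,0],"twist":[0,0,0]},
  ],
  fingers=172,
)

```text
time: 3.92
tool_pos: [0.5045, -0.4248, 0.0709]
ee_rot: [-1.571, 0.0, -0.87]
wrist_force: [0.1, 0.2, -0.2]
width: 0.0443
```

```bash
python3 - <<'E'
import numpy as np
S=np.array([.6255,-.3215]);G=np.array([.5047,-.4234]);r=G-S
print(np.hypot(*r))
for a in np.arange(.025,.75,.025):
    c,s=np.cos(-a),np.sin(-a);d=np.array([[c,-s],[s,c]])@r-r
    print(round(a,3),d.round(4),round(-np.degrees(a),2))
E
```

```text
0.15803876106828976
0.025 [-0.0025  0.0031] -1.43
0.05 [-0.0049  0.0062] -2.86
0.075 [-0.0073  0.0093] -4.3
0.1 [-0.0096  0.0126] -5.73
0.125 [-0.0118  0.0159] -7.16
0.15 [-0.0139  0.0192] -8.59
0.175 [-0.0159  0.0226] -10.03
0.2 [-0.0178  0.026 ] -11.46
0.225 [-0.0197  0.0295] -12.89
0.25 [-0.0215  0.0331] -14.32
0.275 [-0.0231  0.0366] -15.76
0.3 [-0.0247  0.0403] -17.19
0.325 [-0.0262  0.0439] -18.62
0.35 [-0.0276  0.0476] -20.05
0.375 [-0.0289  0.0513] -21.49
0.4 [-0.0301  0.0551] -22.92
0.425 [-0.0313  0.0589] -24.35
0.45 [-0.0323  0.0627] -25.78
0.475 [-0.0332  0.0665] -27.22
0.5 [-0.0341  0.0704] -28.65
0.525 [-0.0348  0.0743] -30.08
0.55 [-0.0354  0.0782] -31.51
0.575 [-0.036   0.0821] -32.95
0.6 [-0.0364  0.086 ] -34.38
0.625 [-0.0368  0.0899] -35.81
0.65 [-0.037   0.0939] -37.24
0.675 [-0.0372  0.0978] -38.67
0.7 [-0.0372  0.1018] -40.11
0.725 [-0.0372  0.1057] -41.54
```

Still closing; wait, and see the final width.

>>> step_arm(
  commands=[
    {"xyz":[0,0,0],"twist":[0,0,0]},
    {"xyz":[0,0,0],"twist":[0,0,0]},
    {"xyz":[0,0,0],"twist":[0,0,0]},
    {"xyz":[0,0,0],"twist":[0,0,0]},
  ],
)

```text
time: 4.25
tool_pos: [0.5046, -0.4248, 0.071]
ee_rot: [-1.571, -0.0, -0.87]
wrist_force: [0.2, 0.4, 0.1]
width: 0.0309
```

>>> step_arm(
  commands=[
    {"xyz":[-0.0025,0.0031,0],"twist":[0,0,-1.43]},
    {"xyz":[-0.0049,0.0062,0],"twist":[0,0,-2.86]},
    {"xyz":[-0.0073,0.0093,0],"twist":[0,0,-4.3]},
    {"xyz":[-0.0096,0.0126,0],"twist":[0,0,-5.73]},
    {"xyz":[-0.0096,0.0126,0],"twist":[0,0,-5.73]},
  ],
)

```text
time: 4.67
tool_pos: [0.4952, -0.4123, 0.0713]
ee_rot: [-1.571, -0.001, -0.97]
wrist_force: [0.2, -1.1, 0.4]
width: 0.0306
```

>>> step_arm(
  commands=[
    {"xyz":[-0.0022,0.0033,0],"twist":[0,0,-1.43]},
    {"xyz":[-0.0022,0.0033,0],"twist":[0,0,-1.43]},
    {"xyz":[-0.0022,0.0033,0],"twist":[0,0,-1.43]},
  ],
)

```text
time: 4.92
tool_pos: [0.4931, -0.4091, 0.0713]
ee_rot: [-1.571, -0.001, -0.994]
wrist_force: [0.7, -0.5, 0.5]
width: 0.0307
```

>>> step_arm(
  commands=[
    {"xyz":[-0.0021,0.0033,0],"twist":[0,0,-1.43]},
    {"xyz":[-0.0021,0.0033,0],"twist":[0,0,-1.43]},
    {"xyz":[-0.0021,0.0033,0],"twist":[0,0,-1.43]},
  ],
)

```text
time: 5.17
tool_pos: [0.491, -0.4058, 0.0712]
ee_rot: [-1.571, -0.0, -1.019]
wrist_force: [1.4, -0.5, 1.0]
width: 0.0303
```

>>> step_arm(
  commands=[
    {"xyz":[-0.002,0.0034,0],"twist":[0,0,-1.43]},
    {"xyz":[-0.002,0.0034,0],"twist":[0,0,-1.43]},
    {"xyz":[-0.002,0.0034,0],"twist":[0,0,-1.43]},
  ],
)

```text
time: 5.42
tool_pos: [0.4889, -0.4023, 0.0711]
ee_rot: [-1.571, -0.0, -1.044]
wrist_force: [1.0, -1.0, 0.1]
width: 0.0307
```

>>> step_arm(
  commands=[
    {"xyz":[-0.0019,0.0034,0],"twist":[0,0,-1.43]},
    {"xyz":[-0.0019,0.0034,0],"twist":[0,0,-1.43]},
  ],
)

```text
time: 5.58
tool_pos: [0.487, -0.3988, 0.0712]
ee_rot: [-1.571, -0.0, -1.069]
wrist_force: [0.7, -1.0, 0.5]
width: 0.0306
```

```bash
cat > w.py <<'E'
from bench import robot
from h import *
import sys
c=robot.camera_info("wrist");p,d=robot.snapshot("wrist")
np.savez(f"w{sys.argv[1]}.npz",p=p,d=d,**c)
cv2.imwrite(f"pics/w{sys.argv[1]}.png",p[:,:,::-1])
print(robot.get_obs()['wrist_force'],robot.get_obs()['wrist_torque'])
# yellow pointer axis, steel/grip axis by colour in rows
hsv=cv2.cvtColor(p,cv2.COLOR_RGB2HSV)
y=(hsv[...,0]>18)&(hsv[...,0]<32)&(hsv[...,1]>150)&(hsv[...,2]>120);y[120:]=0
b=np.zeros_like(y)
for n,m in(('yellow',y),):
    vv,uu=np.nonzero(m);print(n,m.sum(),np.polyfit(vv,uu,1) if m.sum()>30 else None, vv.max() if m.any() else None)
E
python3 w.py 3
```

```text
[1.47305487 0.03294127 1.31786458] [-0.19224834 -0.0954584   0.02292951]
yellow 1648 [8.85195919e-03 2.64324498e+02] 85
```

View pics/w3.png

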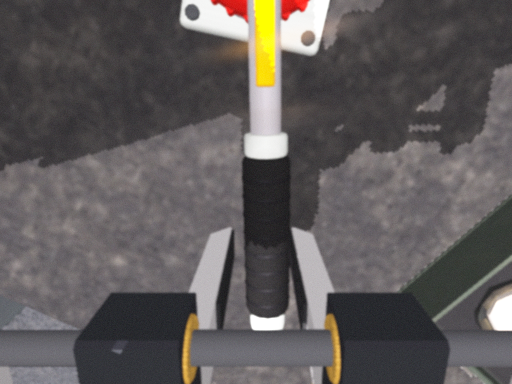

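>>> step_arm(
  commands=[
    {"xyz":[-0.0018,0.0035,0],"twist":[0,0,-1.43]},
    {"xyz":[-0.0018,0.0035,0],"twist":[0,0,-1.43]},
  ],
)

```text
time: 5.8
tool_pos: [0.485, -0.3953, 0.0711]
ee_rot: [-1.571, -0.0, -1.094]
wrist_force: [1.5, -1.6, 0.2]
width: 0.0307
```

>>> step_arm(
  commands=[
    {"xyz":[-0.0018,0.0036,0],"twist":[0,0,-1.43]},
    {"xyz":[-0.0018,0.0036,0],"twist":[0,0,-1.43]},
  ],
)

```text
time: 5.97
tool_pos: [0.4832, -0.3916, 0.0711]
ee_rot: [-1.571, -0.0, -1.119]
wrist_force: [1.3, -0.5, 0.4]
width: 0.0306
```

```bash
python3 w.py 4
```

```text
[ 1.40080247 -0.33168173  0.49606746] [-0.13069869 -0.09867253 -0.0018125 ]
yellow 1639 [3.94647444e-03 2.64650132e+02] 85
```

>>> step_arm(
  commands=[
    {"xyz":[-0.0016,0.0036,0],"twist":[0,0,-1.43]},
    {"xyz":[-0.0016,0.0036,0],"twist":[0,0,-1.43]},
  ],
)

```text
time: 6.18
tool_pos: [0.4815, -0.3881, 0.0711]
ee_rot: [-1.571, -0.0, -1.144]
wrist_force: [0.9, -1.4, 0.2]
width: 0.0309
```

>>> step_arm(
  commands=[
    {"xyz":[-0.0016,0.0036,0],"twist":[0,0,-1.43]},
    {"xyz":[-0.0016,0.0036,0],"twist":[0,0,-1.43]},
  ],
)

```text
time: 6.35
tool_pos: [0.4799, -0.3844, 0.0711]
ee_rot: [-1.571, 0.0, -1.169]
wrist_force: [2.0, -1.1, 1.6]
width: 0.0304
```

```bash
python3 w.py 5
```

```text
[ 1.18770493 -0.66422144  0.79074207] [-0.18538514 -0.06494828 -0.00410728]
yellow 1564 [4.34690285e-03 2.64184835e+02] 85
```

Still in line (turned 0.30). Continue.

>>> step_arm(
  commands=[
    {"xyz":[-0.0015,0.0036,0],"twist":[0,0,-1.43]},
    {"xyz":[-0.0015,0.0036,0],"twist":[0,0,-1.43]},
  ],
)

```text
time: 6.57
tool_pos: [0.4785, -0.3809, 0.0711]
ee_rot: [-1.571, -0.0, -1.194]
wrist_force: [1.2, -1.3, 1.2]
width: 0.0305
```

>>> step_arm(
  commands=[
    {"xyz":[-0.0014,0.0037,0],"twist":[0,0,-1.43]},
    {"xyz":[-0.0014,0.0037,0],"twist":[0,0,-1.43]},
  ],
)

```text
time: 6.73
tool_pos: [0.477, -0.3771, 0.071]
ee_rot: [-1.571, 0.0, -1.218]
wrist_force: [0.1, -0.8, 1.0]
width: 0.0304
```

```bash
python3 w.py 6
```

```text
[ 1.32863446 -1.04488706  1.48966739] [-0.15081965 -0.07855567  0.01579907]
yellow 1571 [6.63733505e-03 2.64002734e+02] 85
```

>>> step_arm(
  commands=[
    {"xyz":[-0.0013,0.0037,0],"twist":[0,0,-1.43]},
    {"xyz":[-0.0013,0.0037,0],"twist":[0,0,-1.43]},
  ],
)

```text
time: 6.95
tool_pos: [0.4757, -0.3735, 0.071]
ee_rot: [-1.571, 0.0, -1.243]
wrist_force: [1.2, -0.9, 1.7]
width: 0.0304
```

>>> step_arm(
  commands=[
    {"xyz":[-0.0012,0.0038,0],"twist":[0,0,-1.43]},
    {"xyz":[-0.0012,0.0038,0],"twist":[0,0,-1.43]},
  ],
)

```text
time: 7.12
tool_pos: [0.4745, -0.3696, 0.071]
ee_rot: [-1.571, 0.0, -1.268]
wrist_force: [0.2, -0.8, 0.4]
width: 0.0306
```

```bash
python3 w.py 7
```

```text
[-0.1228323  -1.22759328  1.05877382] [-0.2043186   0.02831057 -0.0149585 ]
yellow 1586 [8.16108575e-03 2.63874333e+02] 85
```

>>> step_arm(
  commands=[
    {"xyz":[-0.0012,0.0038,0],"twist":[0,0,-1.43]},
    {"xyz":[-0.0012,0.0038,0],"twist":[0,0,-1.43]},
  ],
)

```text
time: 7.33
tool_pos: [0.4736, -0.3663, 0.0711]
ee_rot: [-1.571, -0.001, -1.294]
wrist_force: [0.8, -2.3, 0.2]
width: 0.0306
```

>>> step_arm(
  commands=[
    {"xyz":[-0.001,0.0038,0],"twist":[0,0,-1.43]},
    {"xyz":[-0.001,0.0038,0],"twist":[0,0,-1.43]},
  ],
)

```text
time: 7.5
tool_pos: [0.4735, -0.365, 0.0716]
ee_rot: [-1.57, -0.007, -1.319]
wrist_force: [3.3, -6.7, -2.1]
width: 0.0306
```

```bash
python3 w.py 8
```

```text
[ 3.37577516 -7.44034887 -1.60403471] [-1.39644467 -0.55587664  0.02641911]
yellow 1566 [4.20734437e-02 2.58940167e+02] 86
```

>>> step_arm(
  commands=[
    {"xyz":[-0.0005,0.0019,0],"twist":[0,0,0]},
    {"xyz":[-0.0005,0.0019,0],"twist":[0,0,0]},
  ],
)

```text
time: 7.72
tool_pos: [0.473, -0.3638, 0.0716]
ee_rot: [-1.57, -0.008, -1.318]
wrist_force: [4.0, -8.6, -2.7]
width: 0.0305
```

```bash
python3 w.py 9
```

```text
[ 3.95795542 -8.18498258 -1.20292824] [-1.62720329 -0.52271741  0.078521  ]
yellow 1564 [3.90295362e-02 2.61987676e+02] 86
```

View pics/w9.png

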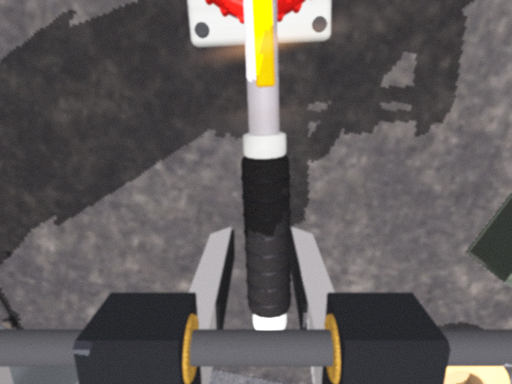

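>>> step_arm(
  commands=[
    {"xyz":[-0.0005,0.002,0],"twist":[0,0,-0.7]},
    {"xyz":[-0.0005,0.002,0],"twist":[0,0,-0.7]},
  ],
)

```text
time: 7.93
tool_pos: [0.4725, -0.3618, 0.0716]
ee_rot: [-1.57, -0.008, -1.331]
wrist_force: [3.6, -8.5, -2.5]
width: 0.0309
```

>>> step_arm(
  commands=[
    {"xyz":[-0.0005,0.002,0],"twist":[0,0,-0.7]},
    {"xyz":[-0.0005,0.002,0],"twist":[0,0,-0.7]},
  ],
)

```text
time: 8.1
tool_pos: [0.472, -0.3597, 0.0715]
ee_rot: [-1.57, -0.007, -1.343]
wrist_force: [4.5, -7.9, -2.0]
width: 0.0309
```

>>> step_arm(
  commands=[
    {"xyz":[-0.0005,0.002,0],"twist":[0,0,-0.7]},
    {"xyz":[-0.0005,0.002,0],"twist":[0,0,-0.7]},
  ],
)

```text
time: 8.27
tool_pos: [0.4714, -0.3576, 0.0715]
ee_rot: [-1.569, -0.007, -1.355]
wrist_force: [3.1, -7.6, -2.1]
width: 0.0307
```

```bash
python3 w.py 10
```

```text
[ 3.27005825 -7.33072546 -2.26206685] [-1.49632982 -0.44563958  0.06266915]
yellow 1605 [7.06814413e-02 2.66673295e+02] 85
```

View pics/w10.png

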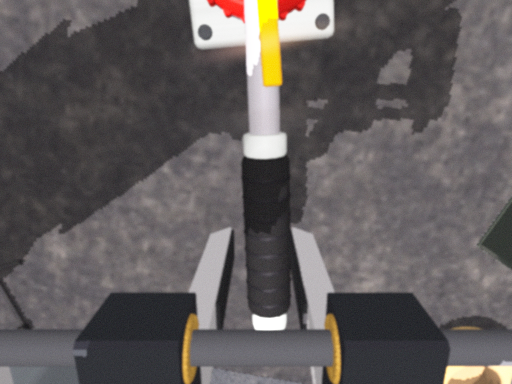

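>>> step_arm(
  commands=[
    {"xyz":[-0.0005,0.0019,0],"twist":[0,0,-0.7]},
    {"xyz":[-0.0009,0.0038,0],"twist":[0,0,-1.4]},
    {"xyz":[-0.0013,0.0057,0],"twist":[0,0,-2.1]},
    {"xyz":[-0.0016,0.0077,0],"twist":[0,0,-2.9]},
  ],
)

```text
time: 8.65
tool_pos: [0.4698, -0.3496, 0.0715]
ee_rot: [-1.569, -0.006, -1.406]
wrist_force: [2.7, -6.5, -2.0]
width: 0.0307
```

```bash
python3 w.py 11
```

```text
[ 2.6450454  -7.64887343 -1.23227691] [-1.31497047 -0.42042244  0.02113647]
yellow 1634 [1.13385525e-01 2.71052489e+02] 85
```

View pics/w11.png

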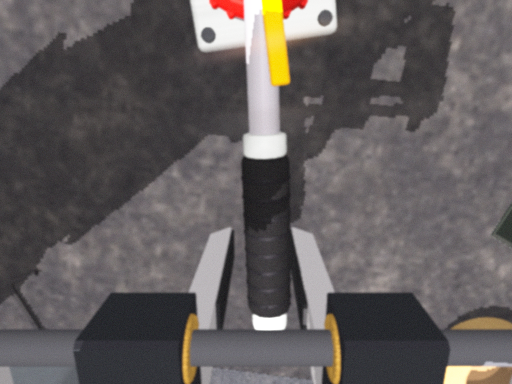

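>>> step_arm(
  commands=[
    {"xyz":[-0.0004,0.0023,0],"twist":[0,0,-0.85]},
    {"xyz":[-0.0008,0.0047,0],"twist":[0,0,-1.7]},
    {"xyz":[-0.0008,0.0047,0],"twist":[0,0,-1.7]},
  ],
)

```text
time: 8.95
tool_pos: [0.4688, -0.3441, 0.0714]
ee_rot: [-1.569, -0.005, -1.435]
wrist_force: [2.3, -5.7, -1.6]
width: 0.0304
```

>>> step_arm(
  commands=[
    {"xyz":[0.0002,-0.0015,0],"twist":[0,0,0]},
    {"xyz":[0.0005,-0.003,0],"twist":[0,0,0]},
    {"xyz":[0.0007,-0.0045,0],"twist":[0,0,0]},
    {"xyz":[0.0007,-0.0045,0],"twist":[0,0,0]},
  ],
)

```text
time: 9.28
tool_pos: [0.468, -0.3458, 0.0703]
ee_rot: [-1.572, 0.002, -1.436]
wrist_force: [0.2, 0.7, -0.2]
width: 0.0307
```

```bash
python3 w.py 12
```

```text
[-0.95132074  0.07790197 -1.17167981] [ 2.50231445e-02  1.82423807e-01 -6.80103192e-05]
yellow 1614 [1.41179570e-01 2.72205545e+02] 83
```

View pics/w12.png

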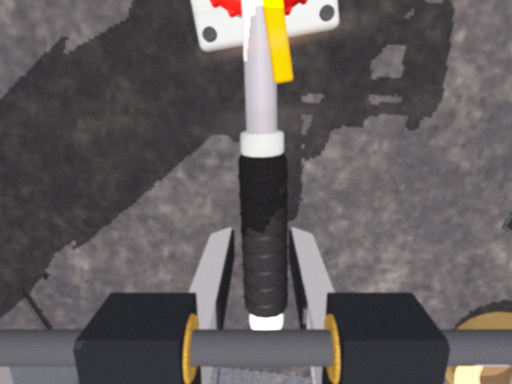

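>>> step_arm(
  commands=[
    {"xyz":[0,0,0],"twist":[0,0,0]},
    {"xyz":[0,0,0],"twist":[0,0,0]},
    {"xyz":[0,0,0],"twist":[0,0,0]},
    {"xyz":[0,0,0],"twist":[0,0,0]},
    {"xyz":[0,0,0],"twist":[0,0,0]},
    {"xyz":[0,0,0],"twist":[0,0,0]},
    {"xyz":[0,0,0],"twist":[0,0,0]},
    {"xyz":[0,0,0],"twist":[0,0,0]},
  ],
  fingers=0,
)

```text
time: 10.0
tool_pos: [0.4687, -0.3463, 0.071]
ee_rot: [-1.571, -0.0, -1.436]
wrist_force: [0.8, 0.2, -0.3]
width: 0.0803
```

>>> step_arm(
  commands=[
    {"xyz":[0,0,0.02],"twist":[0,0,0]},
    {"xyz":[0,0,0.05],"twist":[0,0,0]},
    {"xyz":[0,0,0.08],"twist":[0,0,0]},
    {"xyz":[0,0,0.11],"twist":[0,0,0]},
    {"xyz":[-0.02,0,0.14],"twist":[0,0,0]},
    {"xyz":[-0.05,0,0.16],"twist":[0,0,0]},
    {"xyz":[-0.08,0,0.17],"twist":[0,0,0]},
    {"xyz":[-0.08,0,0.17],"twist":[0,0,0]},
    {"xyz":[-0.08,0,0.17],"twist":[0,0,0]},
  ],
)

```text
time: 10.75
tool_pos: [0.3884, -0.3468, 0.2427]
ee_rot: [-1.569, -0.003, -1.438]
wrist_force: [0.3, -0.3, -0.4]
width: 0.0941
```

```bash
python3 w.py 13; python3 - <<'E'
from bench import robot
from h import *
c=robot.camera_info("top");p,d=robot.snapshot("top");np.savez("top2.npz",p=p,d=d,**c)
q=p[:,:,::-1]
cv2.imwrite('pics/topz2.png',cv2.resize(q[140:250,275:395],None,fx=5,fy=5,interpolation=cv2.INTER_CUBIC))
a=np.load('top0.npz')['p'];print(np.abs(a[150:275,160:220].astype(int)-p[150:275,160:220]).max(-1).mean())
E
```

```text
[-0.37245391  0.35369988 -0.39040387] [-0.03898007  0.14305002  0.00570105]
yellow 0 None None
9.230933333333333
```

View pics/w13.png

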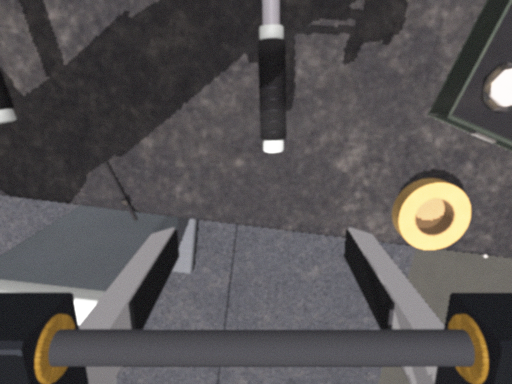

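View pics/topz2.png

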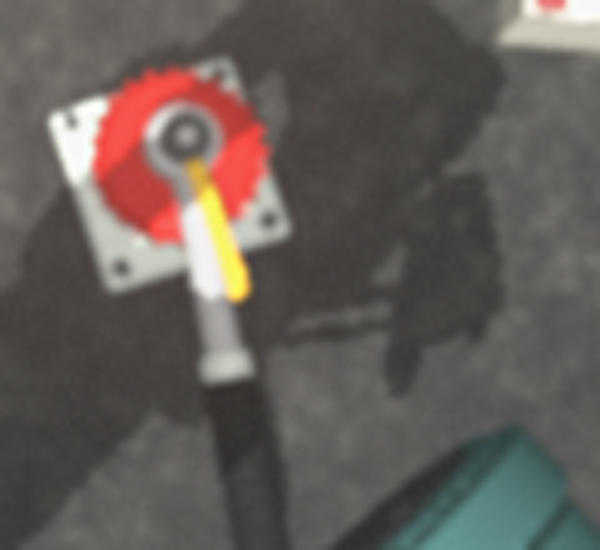

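>>> step_arm(
  commands=[
    {"xyz":[-0.02,0.04,0],"twist":[0,0,0]},
    {"xyz":[-0.03,0.08,0],"twist":[0,0,0]},
    {"xyz":[-0.04,0.12,0],"twist":[0,0,0]},
    {"xyz":[-0.05,0.16,0],"twist":[0,0,0]},
    {"xyz":[-0.05,0.2,0],"twist":[0,0,0]},
    {"xyz":[-0.05,0.24,0],"twist":[0,0,0]},
    {"xyz":[-0.05,0.24,0],"twist":[0,0,0]},
    {"xyz":[-0.05,0.24,0],"twist":[0,0,0]},
  ],
)

```text
time: 11.52
tool_pos: [0.3392, -0.1043, 0.2403]
ee_rot: [-1.572, 0.0, -1.43]
wrist_force: [-0.0, 0.4, -0.4]
width: 0.094
```

```bash
python3 - <<'E'
from bench import robot
from h import *
for n in("top","side"):
    c=robot.camera_info(n);p,d=robot.snapshot(n);np.savez(n+"3.npz",p=p,d=d,**c)
    cv2.imwrite(f'pics/{n}3.png',p[:,:,::-1])
    if n=='top': cv2.imwrite('pics/topz3.png',cv2.resize(p[140:260,265:385,::-1],None,fx=5,fy=5,interpolation=cv2.INTER_CUBIC))
def ptr(f):
    c=np.load(f);p=c['p'];hsv=cv2.cvtColor(p,cv2.COLOR_RGB2HSV)
    m=(hsv[...,0]>18)&(hsv[...,0]<32)&(hsv[...,1]>150);m[:150]=0;m[230:]=0;m[:,:300]=0;m[:,380:]=0
    v,u=np.nonzero(m);W=np.array([atz(c,a,b,.1)[:2] for a,b in zip(u,v)])
    l=cv2.fitLine(W.astype(np.float32),2,0,1e-5,1e-5).ravel();print(f,len(u),np.arctan2(l[1],l[0]),W.min(0),W.max(0))
ptr('top0.npz');ptr('top3.npz')
E
```

```text
top0.npz 33 0.6747808 [ 0.57225711 -0.37124395] [ 0.61504577 -0.33361909]
top3.npz 41 0.27731705 [ 0.55185621 -0.34775148] [ 0.6080857  -0.32872083]
```

View pics/topz3.png

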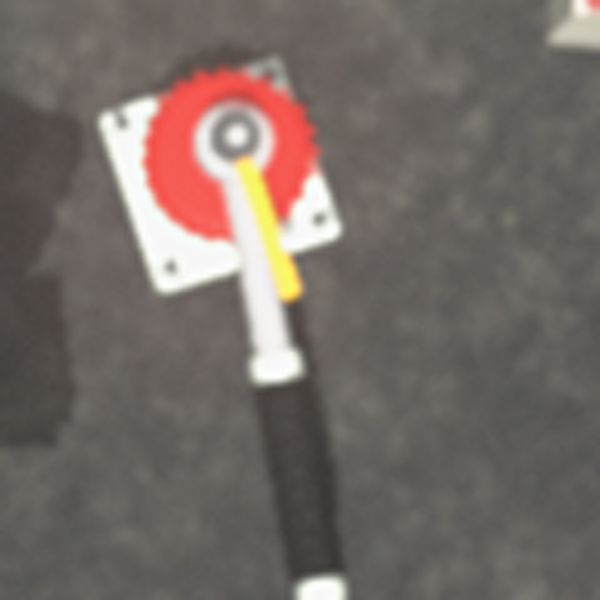

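View pics/side3.png

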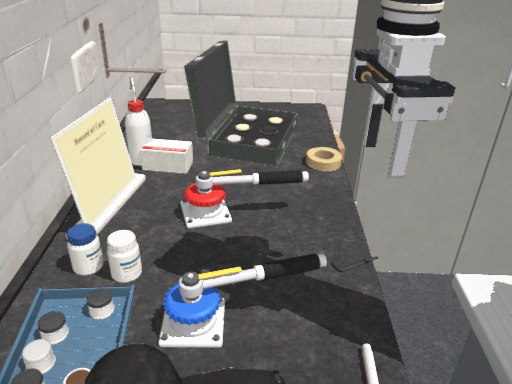

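```bash
python3 - <<'E'
from bench import robot
from h import *
c=np.load('top3.npz')
A=atz(c,319.6,212.6,.082);B=atz(c,328.2,257.2,.082);print(A,B,np.arctan2(*(A-B)[[1,0]]))
a=np.load('top0.npz')['p'][150:275,160:220];b=c['p'][150:275,160:220];print(np.abs(a.astype(int)-b).max(-1).mean())
robot.close_job()
E
```

```text
[ 0.52249022 -0.33859675  0.082     ] [ 0.41959234 -0.35487415  0.082     ] 0.15688985771616848
6.074
the job is handed in; nothing more can be done
```

I turned the red wrench clockwise with the fingers loosely around its grip. The screw reached its stop after about 0.41 rad of turn and the handle broke over at about 9.5 N. I stopped at once, backed off until the force was near zero, opened the fingers and moved away. I handed the job in at about 12 s of the 38 s allowed; it reports no verdict.

**Last checks:**
- **Break-over:** the last top view puts the handle about 0.12 rad past the yellow pointer (pointer at 0.277 rad, handle at 0.157 rad). The arm's own travel gives about 0.125 rad. A rougher reading from an earlier, partly shadowed view gave about 0.10 rad. All three fall within 0.06 to 0.30.
- **Screw home:** the force rose firmly at the stop, and the pointer had turned about 0.40 rad by the images.
- **Blue wrench:** it stands where it did in the side view, and the arm never went near it. I compared its patch of the top view before and after but did not measure its position. The patch brightness differed slightly, which I put down to shadow.
- **Robot clear:** the arm stands free of everything, with near-zero wrist force at the end of the last move.

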